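# Present a notched filter slide over the light panel

### The arm

A 6-joint arm with a two-finger parallel gripper is mounted at the origin on a cart in front of the work surface, level with it; the furniture and walls round the work are solid. World frame = base frame: x ahead of the robot, y to its left, z up, the work surface at z = 0. Lengths are in m, angles in rad, forces in N, time in s.
With the tool pointing down it reaches from about 0.35 to 0.875 m from the base axis. Payload 15.5 kg.
Tool frame: the origin (TCP) lies on the centre line of the jaws, within the pads' length; the fingertips stand 11 mm ahead of it and the grasp point (between the pads) lies 8 mm behind it (env.finger_overhang is the distance from the TCP to the fingertips, in m); z points along the fingers, y is the line along which they close (so a half turn about z gives the same grasp; the last joint's range is limited). The gripper opens to 85 mm and grips with 20 to 120 N. Pads are 22 mm wide; open, the fingers measure 114 mm over their backs; the gripper's body (76 mm by 85 mm) begins 54 mm behind the grasp point. The pads swing forward as they close: fully open they stand 13 mm farther back than shut.
Start: joints at [-1.24, 0.494, 1.345, -0, 1.302, -0.096], TCP at [0.258, -0.569, 0.242] pointing down, gripper open.
Joint ranges: [-2.91, 2.91], [-0.82, 2.16], [0.22, 2.67], [-1.22, 4.37], [0.12, 2.79], [-3.08, 3.08]. Speed limits (rad/s): [1.89, 1.89, 2.57, 3.01, 3.01, 3.01].

### API

Orientations are given as a rotation vector (axis times angle).
In Python, from plant import env gives the robot as it stands.
- The arm moves only by the tool carry_out, never from a script. Its argument "increments" is a list of rows, each an object with "xyz": the shift along the tool's x, y, z in cm, a list of three; "rotation": the turn, a rotation vector about the tool's x, y, z in degrees, a list of three. A call has exactly 8 rows; each row shifts and turns the commanded pose from where the row before left it, along the tool's axes as they then stand; what a row does not reach is not made up. A row lasts 1/12 s, in which the tool goes at most 41.7 mm and 7.16 degrees, less where a joint would pass 70% of its speed; a pose out of reach is approached as far as the arm can. A call with a gripper value outside its range is refused whole. "fingers" is the opening in per cent of the stroke, from 0 (shut) to 100 (fully open), set as the call begins (left out, the last holds). The fingers move at their own pace and stop on an object; "newtons" is the grip in N (left out, the last holds). Time passes only in rows, so rows that do not move let the fingers close, or fill a call up. It gives the time, the measured TCP pose, the force, the opening and the grip force at its end, in the units of the state.
- env.sense(): the state, without advancing time (a new reading comes with each control period).
- env.capture(name): name is "scene" or "top" or "wrist"; returns the picture (400x640x3 uint8, red, green, blue); there is no depth.
- env.calibration(name): a dict with "vfov" (degrees; the focal length in pixels is half the picture's height over the tangent of half this angle, whatever the lens; pixels are square), "cx", "cy" (the principal point, pixels), "k1" (the pictures are not rectified: a ray, as slopes to the right and down, at radius r is drawn at 1 + k1 r^2 times it, then the intrinsics apply), "pose" (4x4, takes a point from camera to world coordinates). Camera axes: x right, y down, z forward; pixel columns grow to the right and rows downward; lengths in m; the calibration is good to about 2 mm. A picture is of the moment at which its call begins: read the wrist's pose just before it. calibration takes no time and is no camera call; for the wrist camera it gives the pose at the moment of the call.
- env.sign_off(): hands the job in; it is judged then, once.
Trained networks look in the newest picture that a camera, given by its name, has taken for a name from the list of things; names that differ only in an ending like _2 or _b are one class to them, and where a whole thing is asked for, a point or a joint stands for the part that bears it (a point fixed in the world has none). Each returns a list of dicts, best first, with "score" (0 to 1); they miss things now and then, are a little off and sometimes report something else, mostly with a low value. They report only what shows in the picture. A call takes as long as a camera call. They do not tell look-alikes from the thing itself.
- env.spot_in(camera, target): "extent" ([centre column, centre row, width, height] in pixels, round what is visible of it).
- env.silhouettes(camera, target): "mask" (400x640 bool, what is visible of it) and "extent" ([centre column, centre row, width, height] in pixels, round what is visible of it).
The state is a dict: "time": time; "q": joint angles; "qvel": joint speeds; "joint_torque": joint torques, N m; "ee_pos": TCP position; "eef_rot": TCP orientation; "wrist_force": force on the tool from outside, world axes, zero at the start; "ft_torque": the same for the moment, N m; "finger_gap": finger opening in m; "gripper_force": force on a finger pad.
Only numpy, scipy, OpenCV 4.12 (cv2) and the standard library are available. Lean on these libraries where they do the work, as an engineer would, in place of code of your own. Each camera call takes 0.05 s, during which the arm holds its last target. There are 200 camera calls.

### The job

Lift the amber filter slide that has a frosted end and a corner notch out of its stand, gripping it by its amber part only, and present it for reading a hand's breadth or so above the middle of the light panel: label face up, leaned back from upright by about 40 degrees or more, frosted end towards the panel's orange end and the slide's length in line with the panel's. Finish while still holding it there, steady in the air; do not let go or put it down. Leave the plain amber slide and all other things where they are.

Things in the scene. Friction and masses are not known exactly. Their poses are not given: they have to be found in the camera images.
- slide: slide 110x8x55 mm, 0.12 kg, on its long edge, facing any way. Origin: middle of the edge it stands on. +x: along it to the frosted end, +y: out of the label face, +z: to the notched edge (up at first). Amber x -55..25, frosted white 25..55; 14 mm square notch at x, z above 41. Yellow label with black bars only on the +y face, frosted part: facing it, notch up, the frosted end is at your left
- slide_mid (a point): middle of the notched slide (x 0, y 0, z 27.5 mm in its frame)
- slide_frosted_end (a point): middle of the end face of the notched slide's frosted end (x 55, y 0, z 27.5 mm in its frame)
- plain_slide: plain slide of the same size, amber over its whole length, no frosted end, notch or label; stands on edge in the other stand. Origin: centre of its lower edge, x along its length, z up. To be left alone
- stand_a: fixed black round foot, 80 mm across, 10 mm high, with two jaws (60 mm long, 12 mm thick, tops at 24 mm) beside an open-ended 11 mm slot along its x axis; slot floor 10 mm above the bench. Origin: centre of its underside; turned any way. Holds the notched slide on edge
- stand_b: fixed black round foot, 80 mm across, 10 mm high, with two jaws (60 mm long, 12 mm thick, tops at 24 mm) beside an open-ended 11 mm slot along its x axis; slot floor 10 mm above the bench. Origin: centre of its underside; turned any way. Holds the plain slide on edge
- light_panel: fixed flat aluminium light panel 90 x 140 x 12 mm on the bench, white lit top, with an orange strip across one end. Origin: centre of its underside; x across its width, away from the robot; y along its length; z up. The orange strip is at its -y end (the robot's right). Some 0.4 m to its left stands a fixed gauge, 0.42 m high with a dish 0.43 m across: keep the arm clear of it
- calibration_block: ground steel block 30x50x12 mm lying flat; to be left alone. Origin: centre of its underside
- terminal_strip: cream terminal strip 70x14x17 mm; to be left alone. Origin: centre of its underside
- tip_tin: round metal tin, 45 mm across, 14 mm high; to be left alone. Origin: centre of its underside
Not all that is in view belongs to the job. What is shaped like the slide but green is not meant. Several things have the shape of the light_panel; the one meant has the colours described above.

How it is judged:
On the way:
1. the notched slide is gripped and lifted clear of its stand (height (world z) of slide_mid above 0.07 m and contact force between the fingers and slide above 0.5 N), for 0.2 s.
At the end, for the whole second after the job is handed in: Fingers hold the slide still (under 30 mm/s), grasp point on amber (5 mm or more from the frost), its middle 70-270 mm up, within 50 mm of the panel centre in plan, clear of the panel; label normal within 63 deg of up; length within 23 deg of the panel's, frosted end on the orange side (all of step 1 and x of the grasp point in the frame of slide below 0.02 m and height (world z) of slide_mid below 0.27 m and horizontal distance between slide_mid and light_panel below 0.05 m and contact force between slide and light_panel below 0.1 N and angle between slide's own y axis and vertical below 1.1 rad and angle between the x axis of slide and the y axis of light_panel, either way round below 0.4 rad and y of slide_frosted_end in the frame of light_panel below 0 m and linear speed of slide below 0.03 m/s); the arm keeps its last pose, push and grip.
It fails at once if the plain slide is moved by more than 20 mm or tipped (distance of plain_slide from where it was at the start of the episode above 0.02 m or angle between plain_slide's own z axis and vertical above 0.4 rad).
It fails at once if another loose thing is moved by more than 20 mm (distance of any of calibration_block, terminal_strip, tip_tin from where it was at the start of the episode above 0.02 m).
It also fails if it takes over 45 s, if anything falls off the work surface, if the arm or the gripper's body presses on something with over 40 N, if the wrist force passes 120 N, or if a joint passes its speed limit or range.

## Working session

There is one attempt and no reset: what is moved stays moved. The work goes in short steps, Python scripts to look and compute and a tool call to move; the robot and the scene stay as the last step left them, time stands still between calls to the robot, and variables do not carry over. Pictures are saved under pics/ and viewed, at most 10 in all, crops included, and the job is handed in when it is done.

Besides the shell and the picture viewer there is one more tool, called by a JSON object that holds its "fn" and its "kwargs", one argument or row to a line. carry_out: Moves the arm, as the interface text tells. Its arguments: {"type":"object","properties":{"increments":{"type":"array"},"fingers":{"type":"number"},"newtons":{"type":"number"}},"required":["increments"]}

```bash
mkdir -p pics; ls; python3 - <<'E'
from plant import env
import cv2
for n in ("scene","top"):
    im=env.capture(n); cv2.imwrite(f"pics/{n}.png",im[:,:,::-1])
    c=env.calibration(n); print(n,c)
    for t in ("slide","plain_slide","stand_a","light_panel"):
        for d in env.spot_in(n,t)[:4]: print(t,[round(float(v)) for v in d["extent"]],round(d["score"],2))
print(env.sense())
E
```

```text
pics
scene {'vfov': 42.70758793549244, 'cx': 317.7878528415831, 'cy': 206.7213921846942, 'k1': -0.14103411380200526, 'pose': array([[-0.78639808, -0.29609944,  0.54212838, -0.01612496],
       [-0.61767769,  0.36664996, -0.69573133,  0.67523843],
       [ 0.00723431, -0.88198239, -0.47122684,  0.60398208],
       [ 0.        ,  0.        ,  0.        ,  1.        ]])}
slide [405, 242, 11, 44] 0.63
plain_slide [359, 200, 33, 34] 0.86
stand_a [358, 214, 38, 20] 0.64
light_panel [343, 280, 73, 53] 0.97
light_panel [271, 255, 78, 45] 0.7
top {'vfov': 44.88344460158317, 'cx': 325.5757112779022, 'cy': 194.93766791735564, 'k1': -0.1076101030038366, 'pose': array([[-0.02457074, -0.99504491,  0.09634269,  0.47999155],
       [-0.9994546 ,  0.02657732,  0.01959973, -0.10771978],
       [-0.02206314, -0.09580856, -0.99515523,  1.15419653],
       [ 0.        ,  0.        ,  0.        ,  1.        ]])}
slide [444, 262, 26, 49] 0.66
plain_slide [447, 262, 23, 45] 0.71
plain_slide [396, 196, 20, 41] 0.48
plain_slide [364, 162, 24, 11] 0.37
stand_a [397, 200, 34, 30] 0.95
stand_a [445, 260, 35, 37] 0.7
light_panel [294, 259, 64, 48] 0.97
light_panel [281, 185, 62, 44] 0.86
{'time': 0.5, 'q': array([-1.24052021e+00,  4.93606489e-01,  1.34552620e+00, -1.71350317e-05,
        1.30250388e+00, -9.55012925e-02]), 'qvel': array([-0.00163533, -0.00178233,  0.00072737,  0.00097261,  0.00037847,
        0.00046424]), 'joint_torque': array([-1.14219889e-03, -8.81431818e+01, -3.84031463e+01,  5.50870709e-05,
        1.87594327e-03,  1.68378114e-05]), 'ee_pos': array([ 0.25813558, -0.56918602,  0.24226404]), 'eef_rot': array([-3.07062788e+00, -6.63767278e-01,  3.38519315e-05]), 'wrist_force': array([-0.52090769,  0.3909416 ,  0.62585433]), 'ft_torque': array([ 0.04217732,  0.02938364, -0.01454444]), 'gripper_force': 0.0, 'finger_gap': 0.08519692327068257}
```

View pics/scene.png

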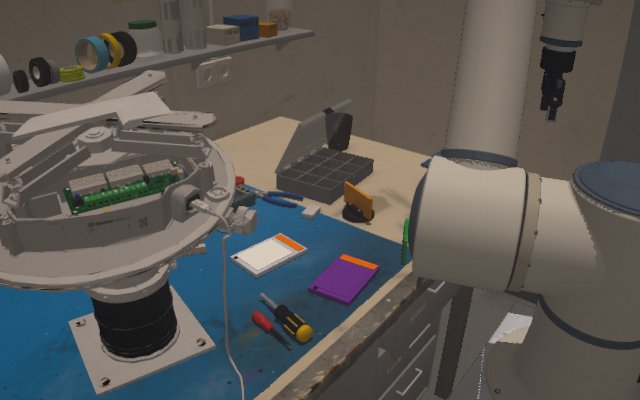

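View pics/top.png

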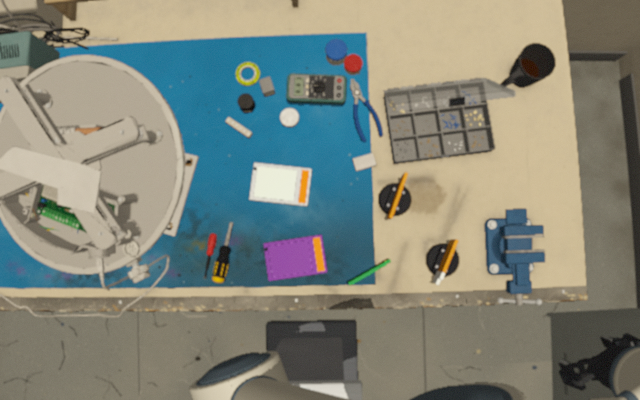

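The scene view shows the white panel with its orange end at (271,255), the plain slide at (359,200), and the robot hiding the notched one. The top view shows the notched slide at (444,262), its white end lower-left, the plain slide at (396,196), and the right panel at (281,185).

```bash
cat > h.py <<'E'
from plant import env
import numpy as np, cv2
from scipy.spatial.transform import Rotation as R
def K(c,h=400):
    f=h/2/np.tan(np.radians(c["vfov"]/2)); return np.array([[f,0,c["cx"]],[0,f,c["cy"]],[0,0,1]])
def world(c,uv,z):
    p=cv2.undistortPoints(np.array([[uv]],float),K(c),np.array([c["k1"],0,0,0,0.]))[0,0]
    d=c["pose"][:3,:3]@[p[0],p[1],1]; o=c["pose"][:3,3]
    return o+d*(z-o[2])/d[2]
def pix(c,P):
    T=np.linalg.inv(c["pose"])
    P=np.atleast_2d(P)
    r=T[:3,:3]
    return cv2.projectPoints(P,cv2.Rodrigues(r)[0],T[:3,3],K(c),np.array([c["k1"],0,0,0,0.]))[0][:,0]
E
python3 - <<'E'
from h import *
c=env.calibration("top"); im=env.capture("top")
cv2.imwrite("pics/crop.png",cv2.resize(im[150:300,360:480,::-1],None,fx=4,fy=4,interpolation=cv2.INTER_CUBIC)[:600])
hsv=cv2.cvtColor(im,cv2.COLOR_RGB2HSV)
for t,z in (("slide",.065),("stand_a",.02),("light_panel",.012)):
    for d in env.silhouettes("top",t)[:3]:
        m=d["mask"].astype(np.uint8); (cx,cy),wh,a=r=cv2.minAreaRect(cv2.findNonZero(m))
        print(t,round(d["score"],2),(round(cx),round(cy)),[world(c,p,z)[:2].round(3).tolist() for p in cv2.boxPoints(r)],world(c,(cx,cy),z)[:2].round(3))
s=env.sense(); print(R.from_rotvec(s["eef_rot"]).as_matrix().round(3).tolist()); print(env.calibration("wrist"))
E
```

```text
slide 0.71 (445, 261) [[0.384, -0.319], [0.485, -0.364], [0.477, -0.384], [0.376, -0.338]] [ 0.43  -0.351]
slide 0.5 (239, 127) [[0.764, 0.142], [0.776, 0.133], [0.734, 0.079], [0.721, 0.088]] [0.749 0.111]
stand_a 0.97 (442, 260) [[0.471, -0.315], [0.469, -0.395], [0.392, -0.391], [0.394, -0.312]] [ 0.431 -0.353]
stand_a 0.74 (395, 199) [[0.558, -0.196], [0.627, -0.227], [0.596, -0.299], [0.527, -0.268]] [ 0.577 -0.247]
light_panel 0.87 (295, 257) [[0.48, 0.068], [0.5, -0.073], [0.413, -0.085], [0.392, 0.054]] [ 0.446 -0.009]
light_panel 0.58 (280, 183) [[0.586, 0.099], [0.676, 0.088], [0.656, -0.053], [0.566, -0.041]] [0.621 0.023]
light_panel 0.51 (394, 199) [[0.555, -0.199], [0.625, -0.223], [0.6, -0.296], [0.531, -0.272]] [ 0.577 -0.248]
[[0.911, 0.413, 0.0], [0.413, -0.911, -0.0], [-0.0, 0.0, -1.0]]
{'vfov': 65.0064150948163, 'cx': 322.8526989374572, 'cy': 198.46939482656558, 'k1': -0.0064776365677798224, 'pose': array([[ 4.13233477e-01, -8.77688501e-01, -2.42695258e-01,
         3.20486724e-01],
       [-9.10624589e-01, -3.98001428e-01, -1.11165287e-01,
        -5.41168242e-01],
       [ 9.75435048e-04,  2.66941488e-01, -9.63712245e-01,
         3.72943650e-01],
       [ 0.00000000e+00,  0.00000000e+00,  0.00000000e+00,
         1.00000000e+00]])}
```

View pics/crop.png

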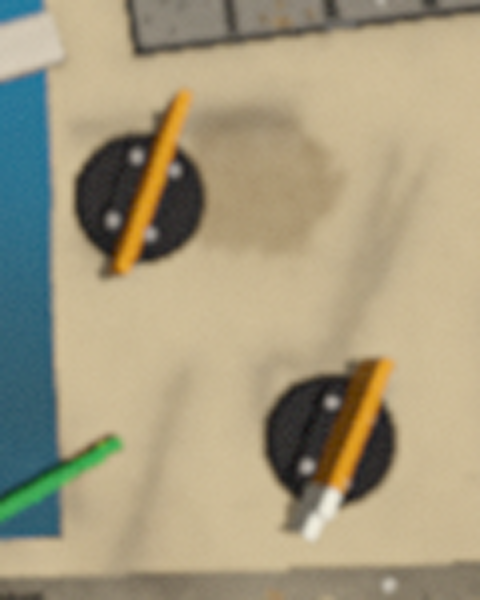

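Close up, the plain slide is at upper left. The notched slide is at lower right in its stand, with the white frosted end and notch at about (315,510) in the crop, pointing at -x,+y. Its label therefore faces -y. I'll work out the approach.

```bash
cat >> h.py <<'E'
from scipy.linalg import logm, expm
def rows(pos,rot,n):
    s=env.sense(); A=np.eye(4); A[:3,:3]=R.from_rotvec(s["eef_rot"]).as_matrix(); A[:3,3]=s["ee_pos"]
    B=np.eye(4); B[:3,:3]=rot; B[:3,3]=pos
    D=expm(logm(np.linalg.inv(A)@B).real/n)
    print(n,"rows xyz cm",(D[:3,3]*100).round(2).tolist(),"rot deg",np.degrees(R.from_matrix(D[:3,:3]).as_rotvec()).round(2).tolist())
def down(yaw):
    a=np.radians(yaw); x=np.array([np.cos(a),np.sin(a),0]); z=np.array([0,0,-1.]); return np.c_[x,np.cross(z,x),z]
E
python3 - <<'E'
from h import *
rows([.448,-.359,.17],down(-24.2),8); rows([.448,-.359,.17],down(-24.2),16)
E
```

```text
8 rows xyz cm [2.59, -2.57, 0.9] rot deg [0.0, -0.0, 6.07]
16 rows xyz cm [1.26, -1.32, 0.45] rot deg [0.0, -0.0, 3.04]
```

{"fn": "carry_out", "kwargs": {
  "increments": [
    {"xyz": [2.6,-2.6,0.9],"rotation": [0,0,6]},
    {"xyz": [2.6,-2.6,0.9],"rotation": [0,0,6]},
    {"xyz": [2.6,-2.6,0.9],"rotation": [0,0,6]},
    {"xyz": [2.6,-2.6,0.9],"rotation": [0,0,6]},
    {"xyz": [2.6,-2.6,0.9],"rotation": [0,0,6]},
    {"xyz": [2.6,-2.6,0.9],"rotation": [0,0,6]},
    {"xyz": [2.6,-2.6,0.9],"rotation": [0,0,6]},
    {"xyz": [2.6,-2.6,0.9],"rotation": [0,0,6]}
  ],
  "fingers": 100
}}

```text
time: 1.37
ee_pos: [0.4488, -0.3538, 0.1701]
eef_rot: [-3.073, 0.651, 0.0]
wrist_force: [0.3, -1.2, -0.3]
finger_gap: 0.0854
gripper_force: 0.0
```

```bash
python3 - <<'E'
from h import *
s=env.sense(); print(s["ee_pos"].round(3),s["q"].round(2),abs(s["qvel"]).max())
im0=env.capture("wrist")
c=env.calibration("wrist"); im=env.capture("wrist"); cv2.imwrite("pics/w1.png",im[:,:,::-1])
for d in env.silhouettes("wrist","slide")[:2]:
    print(d["score"],np.round(d["extent"]))
u=np.array([-.913,.41,0]);m=np.array([.430,-.351,.065])
print(pix(c,[m+.055*u,m,m-.055*u]).round())
E
```

```text
[ 0.449 -0.354  0.17 ] [-0.77  0.5   1.57  0.    1.08  1.22] 1.9910280286444635
0.96 [341. 214.  16. 128.]
[[335. 290.]
 [336. 229.]
 [336. 160.]]
```

View pics/w1.png

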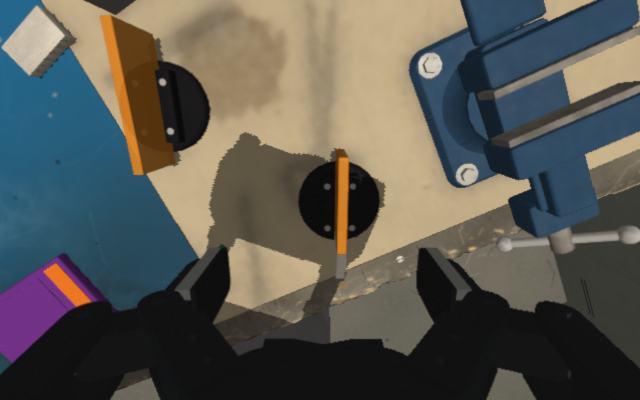

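The wrist view shows the notched slide nearly vertical in the picture. Its amber top edge runs from (343,152) to the frost boundary at (341,254), and its frosted end is near (340,278). I'll measure it again now that the arm is still.

```bash
python3 - <<'E'
from h import *
c=env.calibration("wrist"); im=env.capture("wrist"); s=env.sense()
hsv=cv2.cvtColor(im,cv2.COLOR_RGB2HSV)
m=((hsv[...,0]>8)&(hsv[...,0]<22)&(hsv[...,1]>170)&(hsv[...,2]>140)).astype(np.uint8); m[:,:280]=0; m[:,420:]=0
n,l,st,_=cv2.connectedComponentsWithStats(m); k=1+st[1:,4].argmax(); m=l==k; print(st[k])
v=[];
ys=np.where(m.any(1))[0]
for y in (ys[0],ys[0]+8,(ys[0]+ys[-1])//2,ys[-1]-8,ys[-1]):
    xs=np.where(m[y])[0]; print(y,xs[0],xs[-1],world(c,(xs[0],y),.065)[:2].round(4),world(c,(xs[-1]+1,y),.065)[:2].round(4))
print(s["ee_pos"].round(4),abs(s["qvel"]).max())
E
```

```text
[331 154  13  97 948]
154 334 342 [ 0.481  -0.3763] [ 0.4783 -0.3825]
162 333 343 [ 0.4757 -0.3733] [ 0.4724 -0.3809]
202 332 341 [ 0.4472 -0.3604] [ 0.4441 -0.3675]
242 331 339 [ 0.4165 -0.3464] [ 0.4136 -0.3531]
250 331 339 [ 0.41   -0.3437] [ 0.4071 -0.3504]
[ 0.4485 -0.3549  0.17  ] 0.03958038502623829
```

```bash
python3 - <<'E'
from h import *
rows([.4496,-.3657,.041],down(-24.5),1)
E
```

```text
1 rows xyz cm [0.54, 0.95, 12.9] rot deg [-0.0, 0.03, 1.07]
```

{"fn": "carry_out", "kwargs": {
  "increments": [
    {"xyz": [0.54,0.95,1],"rotation": [0,0,1]},
    {"xyz": [0,0,2.5],"rotation": [0,0,0]},
    {"xyz": [0,0,2.5],"rotation": [0,0,0]},
    {"xyz": [0,0,2.5],"rotation": [0,0,0]},
    {"xyz": [0,0,2],"rotation": [0,0,0]},
    {"xyz": [0,0,1.4],"rotation": [0,0,0]},
    {"xyz": [0,0,1],"rotation": [0,0,0]},
    {"xyz": [0,0,0],"rotation": [0,0,0]}
  ],
  "fingers": 50
}}

```text
time: 2.23
ee_pos: [0.4476, -0.3669, 0.0394]
eef_rot: [-3.068, 0.671, 0.003]
wrist_force: [-1.3, 1.1, -0.2]
finger_gap: 0.0427
gripper_force: 0.0
```

{"fn": "carry_out", "kwargs": {
  "increments": [
    {"xyz": [0,0,0],"rotation": [0,0,0]},
    {"xyz": [0,0,0],"rotation": [0,0,0]},
    {"xyz": [0,0,0],"rotation": [0,0,0]},
    {"xyz": [0,0,0],"rotation": [0,0,0]},
    {"xyz": [0,0,0],"rotation": [0,0,0]},
    {"xyz": [0,0,0],"rotation": [0,0,0]},
    {"xyz": [0,0,0],"rotation": [0,0,0]},
    {"xyz": [0,0,0],"rotation": [0,0,0]}
  ],
  "fingers": 0,
  "newtons": 50
}}

```text
time: 2.9
ee_pos: [0.4495, -0.367, 0.0423]
eef_rot: [3.068, -0.669, 0.002]
wrist_force: [-2.2, -2.0, 8.4]
finger_gap: 0.0074
gripper_force: 51.0
```

{"fn": "carry_out", "kwargs": {
  "increments": [
    {"xyz": [0,0,-0.5],"rotation": [0,0,0]},
    {"xyz": [0,0,-1],"rotation": [0,0,0]},
    {"xyz": [0,0,-2],"rotation": [0,0,0]},
    {"xyz": [0,0,-2.5],"rotation": [0,0,0]},
    {"xyz": [0,0,-2.5],"rotation": [0,0,0]},
    {"xyz": [0,0,-2.5],"rotation": [0,0,0]},
    {"xyz": [0,0,-2],"rotation": [0,0,0]},
    {"xyz": [0,0,-1],"rotation": [0,0,0]}
  ]
}}

```text
time: 3.57
ee_pos: [0.4497, -0.3669, 0.1848]
eef_rot: [3.068, -0.669, 0.005]
wrist_force: [0.7, -0.4, -1.0]
finger_gap: 0.0071
gripper_force: 49.5
```

```bash
cat >> h.py <<'E'
def target(lean=45,yaw=81.9,c=(.621,.023),h=.15):
    rot=down(yaw)@R.from_rotvec([-np.radians(lean),0,0]).as_matrix()
    # slide mid in tool frame: slide x=-tool x, slide z=-tool z ; grasp at (0,0,-8mm)
    mid=np.array([-.02,0,-.008+.0115])
    return np.array([*c,h])-rot@mid,rot
E
python3 - <<'E'
from h import *
s=env.sense();print(s["ee_pos"].round(3),s["finger_gap"],s["gripper_force"])
p,r=target(); print(p,r.round(2).tolist())
rows(p,down(81.9),24)
c=env.calibration("wrist");im=env.capture("wrist");cv2.imwrite("pics/w2.png",im[:,:,::-1])
E
```

```text
[ 0.45  -0.367  0.185] 0.007063584279401757 49.535552859306335
[0.62136784 0.04314919 0.15247487] [[0.14, 0.7, 0.7], [0.99, -0.1, -0.1], [0.0, 0.71, -0.71]]
24 rows xyz cm [1.62, -1.4, 0.14] rot deg [0.01, -0.0, -4.44]
```

View pics/w2.png

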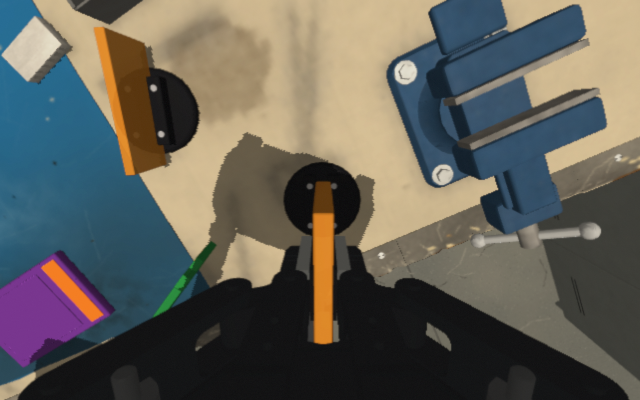

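The slide is gripped on its amber part and is clear of the stand. The amber runs (323,180)–(323,340), with the frosted end behind the fingers. Now I'll swing it over to the panel.

{"fn": "carry_out", "kwargs": {
  "increments": [
    {"xyz": [0.8,-0.7,0],"rotation": [0,0,-2.2]},
    {"xyz": [1.6,-1.4,0],"rotation": [0,0,-4.4]},
    {"xyz": [1.6,-1.4,0],"rotation": [0,0,-4.4]},
    {"xyz": [1.6,-1.4,0],"rotation": [0,0,-4.4]},
    {"xyz": [1.6,-1.4,0],"rotation": [0,0,-4.4]},
    {"xyz": [1.6,-1.4,0],"rotation": [0,0,-4.4]},
    {"xyz": [1.6,-1.4,0],"rotation": [0,0,-4.4]},
    {"xyz": [1.6,-1.4,0],"rotation": [0,0,-4.4]}
  ]
}}

```text
time: 4.28
ee_pos: [0.5848, -0.2841, 0.1794]
eef_rot: [-3.131, -0.239, 0.003]
wrist_force: [-0.4, 0.7, -1.6]
finger_gap: 0.0073
gripper_force: 49.5
```

{"fn": "carry_out", "kwargs": {
  "increments": [
    {"xyz": [1.6,-1.4,0],"rotation": [0,0,-4.4]},
    {"xyz": [1.6,-1.4,0],"rotation": [0,0,-4.4]},
    {"xyz": [1.6,-1.4,0],"rotation": [0,0,-4.4]},
    {"xyz": [1.6,-1.4,0],"rotation": [0,0,-4.4]},
    {"xyz": [1.6,-1.4,0],"rotation": [0,0,-4.4]},
    {"xyz": [1.6,-1.4,0],"rotation": [0,0,-4.4]},
    {"xyz": [1.6,-1.4,0],"rotation": [0,0,-4.4]},
    {"xyz": [1.6,-1.4,0],"rotation": [0,0,-4.4]}
  ]
}}

```text
time: 4.95
ee_pos: [0.655, -0.1319, 0.1793]
eef_rot: [-2.912, -1.175, 0.003]
wrist_force: [0.1, 0.4, -1.6]
finger_gap: 0.0074
gripper_force: 49.5
```

```bash
python3 - <<'E'
from h import *
s=env.sense();print(s["ee_pos"].round(3),s["q"].round(2),s["gripper_force"])
p,r=target(); rows(p,down(81.9),8); rows(p,r,16)
E
```

```text
[ 0.655 -0.132  0.179] [-0.29  0.61  1.3   0.    1.23  0.52] 49.49257493019104
8 rows xyz cm [1.73, -1.47, 0.34] rot deg [-0.02, 0.0, -4.75]
16 rows xyz cm [0.86, -0.76, -0.07] rot deg [-2.72, 0.93, -2.25]
```

{"fn": "carry_out", "kwargs": {
  "increments": [
    {"xyz": [1.7,-1.5,0],"rotation": [0,0,-4.7]},
    {"xyz": [1.7,-1.5,0],"rotation": [0,0,-4.7]},
    {"xyz": [1.7,-1.5,0],"rotation": [0,0,-4.7]},
    {"xyz": [1.7,-1.5,0],"rotation": [0,0,-4.7]},
    {"xyz": [1.7,-1.5,0],"rotation": [0,0,-4.7]},
    {"xyz": [1.7,-1.5,0],"rotation": [0,0,-4.7]},
    {"xyz": [1.7,-1.5,0],"rotation": [0,0,-4.7]},
    {"xyz": [1.5,-1.3,0],"rotation": [0,0,-4.5]}
  ]
}}

```text
time: 5.62
ee_pos: [0.6199, 0.0406, 0.1794]
eef_rot: [-2.381, -2.047, 0.003]
wrist_force: [-0.6, 0.3, -1.6]
finger_gap: 0.0072
gripper_force: 49.5
```

```bash
python3 - <<'E'
from h import *
s=env.sense();print(s["ee_pos"].round(3),s["q"].round(2),s["gripper_force"])
p,r=target(h=.16); rows(p,r,10)
E
```

```text
[0.62  0.041 0.179] [-0.03  0.55  1.43  0.    1.16  0.12] 49.492676854133606
10 rows xyz cm [0.03, -0.05, 0.17] rot deg [-4.51, 0.02, -0.05]
```

{"fn": "carry_out", "kwargs": {
  "increments": [
    {"xyz": [0,0,0.2],"rotation": [-3,0,0]},
    {"xyz": [0,0,0.2],"rotation": [-4.5,0,0]},
    {"xyz": [0,0,0.2],"rotation": [-4.5,0,0]},
    {"xyz": [0,0,0.2],"rotation": [-4.5,0,0]},
    {"xyz": [0,0,0.2],"rotation": [-4.5,0,0]},
    {"xyz": [0,0,0.2],"rotation": [-4.5,0,0]},
    {"xyz": [0,0,0.2],"rotation": [-4.5,0,0]},
    {"xyz": [0,0,0.2],"rotation": [-4.5,0,0]}
  ]
}}

```text
time: 6.28
ee_pos: [0.6231, 0.0372, 0.1648]
eef_rot: [2.018, 1.724, 0.507]
wrist_force: [0.4, -2.1, -1.1]
finger_gap: 0.0071
gripper_force: 49.5
```

{"fn": "carry_out", "kwargs": {
  "increments": [
    {"xyz": [0,0,0],"rotation": [-4.5,0,0]},
    {"xyz": [0,0,0],"rotation": [-4,0,0]},
    {"xyz": [0,0,0],"rotation": [-2,0,0]},
    {"xyz": [0,0,0],"rotation": [0,0,0]},
    {"xyz": [0,0,0],"rotation": [0,0,0]},
    {"xyz": [0,0,0],"rotation": [0,0,0]},
    {"xyz": [0,0,0],"rotation": [0,0,0]},
    {"xyz": [0,0,0],"rotation": [0,0,0]}
  ]
}}

```text
time: 6.95
ee_pos: [0.6263, 0.0264, 0.168]
eef_rot: [1.972, 1.661, 0.528]
wrist_force: [-0.9, 0.1, -2.2]
finger_gap: 0.0079
gripper_force: 49.5
```

```bash
python3 - <<'E'
from h import *
s=env.sense();print(s["ee_pos"].round(3),s["q"].round(2),abs(s["qvel"]).max(),s["gripper_force"])
r=R.from_rotvec(s["eef_rot"]).as_matrix(); print("mid",s["ee_pos"]+r@[-.02,0,.0035],"label-up deg",np.degrees(np.arccos(r[2,1])),"slide x",-r[:,0])
p,q=target(h=.155); rows(p,q,1)
a=env.capture("top")[100:270,200:380,::-1]; b=env.capture("scene")[150:320,190:420,::-1]
f=lambda i:cv2.resize(i,(390,int(390*i.shape[0]/i.shape[1])),interpolation=cv2.INTER_CUBIC)
a,b=f(a),f(b); h=min(len(a),len(b)); cv2.imwrite("pics/end.png",np.hstack([a[:h],b[:h]]))
E
```

```text
[0.626 0.026 0.168] [ 0.02  0.46  1.94 -0.95  0.17  1.09] 0.020717099118908212 49.506091475486755
mid [0.62481431 0.00624939 0.16577191] label-up deg 52.94038392712534 slide x [-0.17908395 -0.98347592  0.026534  ]
1 rows xyz cm [1.59, -1.24, 0.33] rot deg [-7.95, 2.61, -0.68]
```

View pics/end.png

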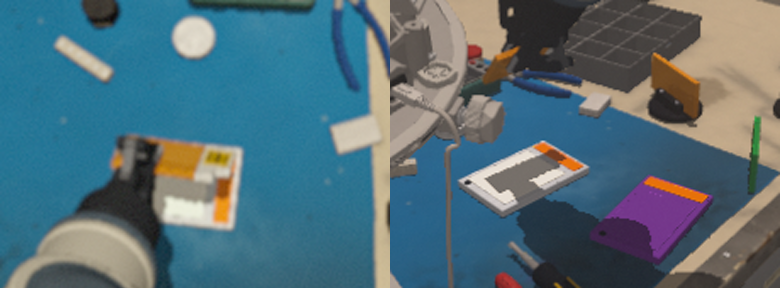

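The slide is over the panel with the yellow label showing up at the orange end. Joint 5 is near its limit and stopped the lean at 37°, so I'll raise the slide to gain some lean.

```bash
python3 - <<'E'
from h import *
p,q=target(lean=34,h=.225,c=(.635,.018)); rows(p,q,8)
E
```

```text
8 rows xyz cm [0.15, 0.51, -0.55] rot deg [0.38, 0.32, -0.12]
```

{"fn": "carry_out", "kwargs": {
  "increments": [
    {"xyz": [0.15,0.5,-0.55],"rotation": [0.4,0.3,-0.1]},
    {"xyz": [0.15,0.5,-0.55],"rotation": [0.4,0.3,-0.1]},
    {"xyz": [0.15,0.5,-0.55],"rotation": [0.4,0.3,-0.1]},
    {"xyz": [0.15,0.5,-0.55],"rotation": [0.4,0.3,-0.1]},
    {"xyz": [0.15,0.5,-0.55],"rotation": [0.4,0.3,-0.1]},
    {"xyz": [0.15,0.5,-0.55],"rotation": [0.4,0.3,-0.1]},
    {"xyz": [0.15,0.5,-0.55],"rotation": [0.4,0.3,-0.1]},
    {"xyz": [0.15,0.5,-0.55],"rotation": [0.4,0.3,-0.1]}
  ]
}}

```text
time: 7.72
ee_pos: [0.635, 0.0382, 0.2274]
eef_rot: [2.001, 1.732, 0.527]
wrist_force: [-0.2, 0.2, -1.7]
finger_gap: 0.0075
gripper_force: 49.5
```

```bash
cat >> h.py <<'E'
def rep():
    s=env.sense();print(s["ee_pos"].round(3),s["q"].round(2),abs(s["qvel"]).max(),s["gripper_force"])
    r=R.from_rotvec(s["eef_rot"]).as_matrix(); print("mid",s["ee_pos"]+r@[-.02,0,.0035],"label-up deg",np.degrees(np.arccos(r[2,1])),"slide x",-r[:,0])
E
python3 - <<'E'
from h import *
rep()
p,q=target(lean=43,h=.225,c=(.635,.018)); rows(p,q,6)
E
```

```text
[0.635 0.038 0.227] [ 0.01  0.36  1.82 -0.23  0.38  0.34] 0.4975580307999644 49.51565980911255
mid [0.63406963 0.0181472  0.22449262] label-up deg 56.16634571704108 slide x [-1.43252342e-01 -9.89686196e-01 -1.99300136e-05]
6 rows xyz cm [-0.0, 0.01, 0.0] rot deg [-1.53, 0.01, -0.02]
```

{"fn": "carry_out", "kwargs": {
  "increments": [
    {"xyz": [0,0,0],"rotation": [-1.5,0,0]},
    {"xyz": [0,0,0],"rotation": [-1.5,0,0]},
    {"xyz": [0,0,0],"rotation": [-1.5,0,0]},
    {"xyz": [0,0,0],"rotation": [-1.5,0,0]},
    {"xyz": [0,0,0],"rotation": [-1.5,0,0]},
    {"xyz": [0,0,0],"rotation": [-1,0,0]},
    {"xyz": [0,0,0],"rotation": [0,0,0]},
    {"xyz": [0,0,0],"rotation": [0,0,0]}
  ]
}}

```text
time: 8.38
ee_pos: [0.6349, 0.0379, 0.2268]
eef_rot: [1.897, 1.642, 0.634]
wrist_force: [0.2, 0.3, -1.9]
finger_gap: 0.0073
gripper_force: 49.5
```

{"fn": "carry_out", "kwargs": {
  "increments": [
    {"xyz": [0,0,0],"rotation": [0,0,0]},
    {"xyz": [0,0,0],"rotation": [0,0,0]},
    {"xyz": [0,0,0],"rotation": [0,0,0]},
    {"xyz": [0,0,0],"rotation": [0,0,0]},
    {"xyz": [0,0,0],"rotation": [0,0,0]},
    {"xyz": [0,0,0],"rotation": [0,0,0]},
    {"xyz": [0,0,0],"rotation": [0,0,0]},
    {"xyz": [0,0,0],"rotation": [0,0,0]}
  ]
}}

```text
time: 9.05
ee_pos: [0.6351, 0.0379, 0.227]
eef_rot: [1.897, 1.641, 0.635]
wrist_force: [0.1, -0.1, -1.4]
finger_gap: 0.0073
gripper_force: 49.5
```

```bash
python3 - <<'E'
from h import *
rep()
im=env.capture("top"); cv2.imwrite("pics/end2.png",cv2.resize(im[100:270,200:480,::-1],None,fx=2.5,fy=2.5,interpolation=cv2.INTER_CUBIC))
E
```

```text
[0.635 0.038 0.227] [ 0.02  0.37  1.94 -0.86  0.15  0.98] 0.0020476374033606822 49.53385055065155
mid [0.63450797 0.01779523 0.22438131] label-up deg 47.63537760822316 slide x [-1.43954180e-01 -9.89584078e-01  7.39483754e-04]
```

View pics/end2.png

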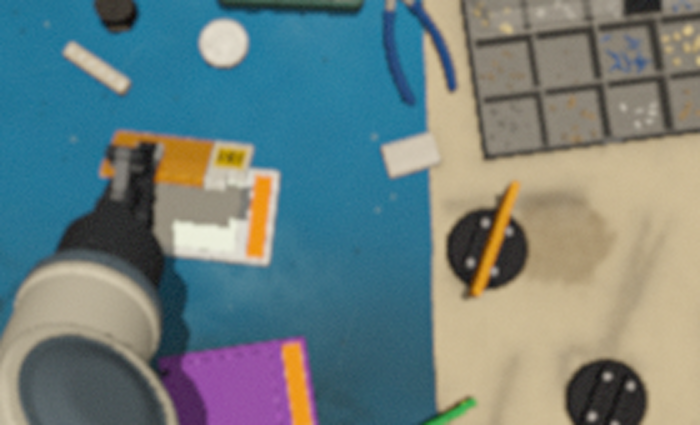

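Label up at (230,157), frosted end towards the orange end, plain slide untouched at (490,250). One check remains: projecting the predicted slide against the picture.

```bash
python3 - <<'E'
from h import *
c=env.calibration("top"); s=env.sense(); r=R.from_rotvec(s["eef_rot"]).as_matrix()
mid=s["ee_pos"]+r@[-.02,0,.0035]
sl=np.c_[-r[:,0],r[:,1],-r[:,2]]
f=lambda P:((pix(c,P)-[200,100])*2.5).round()
print(f([mid+sl@[x,.004,z] for x,z in ((-.055,.0275),(-.055,-.0275),(.055,-.0275),(.055,.0135),(.025,-.0275),(.025,.0275))]).tolist())
print("grasp",f(s["ee_pos"]+r@[0,0,-.008]), "panel centre",f([.621,.023,.012]))
print([ (round(d["score"],2),((np.array(d["extent"][:2])-[200,100])*2.5).round()) for d in env.spot_in("top","slide")[:2]])
E
```

```text
[[97.0, 166.0], [113.0, 128.0], [250.0, 144.0], [242.0, 172.0], [212.0, 139.0], [200.0, 178.0]]
grasp [[146. 164.]] panel centre [[200. 209.]]
[(0.76, array([177., 163.])), (0.59, array([422., 426.]))]
```

The prediction matches the picture to within 2–3 pixels, so I'm handing it in.

```bash
python3 -c "
from plant import env
print(env.sign_off())"
```

```text
the job is handed in; nothing more can be done
None
```

The job is handed in, with no verdict returned: the arm holds the notched slide by its amber part, steady about 22 cm up and about 15 mm from the panel's centre in plan, label up, leaned back about 42°, frosted end towards the orange end.

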